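# Gauge two bushes and scrap the misfit in the pedal bin

### The job

Only one of the two aluminium bushes goes over the gauge pin: slide that one down the pin until it sits flat on the base, and leave it there. Stand the other one on the closed flap of the scrap bin and let go of it, then press the bin's pedal right down to its stop with the gripper so that the flap tips the bush in, and let the pedal come back up. Do not disturb the tumbler, the jar or the soap bottle.

Things in the scene. Friction and masses are not known exactly. Their poses are not given: they have to be found in the camera images.
- wide_bush: the bush that fits: plain aluminium ring standing upright on the table, outside diameter 36, height 42, bore 21 right through. Origin at the centre of its underside, z up its axis. It stands about 85 mm (centre to centre) from the tumbler or from the jar.
- narrow_bush: the bush that does not fit: same aluminium, same outside (diameter 36, height 42), bore only 13. Origin at the centre of its underside, z up. Stands next to the other of the tumbler and jar.
- gauge: gauge stand, fixed: dark base plate 14 thick (x -42 to 84, y -42 to 42) with an upright steel pin, diameter 18, at its origin, rising 48 above the plate, its last 8 tapered. A column with a dial on its back rises to 164 above the table (its near face at x = 59, y -12 to 12; dial to x = 93, y -22 to 22). Origin on the plate's underside under the pin, z up.
- pin_foot (a point): the point on the pin's axis at the top face of the gauge's base plate (14 above the table), where a bush's underside comes to rest
- bin: grey scrap bin, fixed, 170 x 170 x 190 tall, walls 4. Origin at the centre of its underside, z up; the pedal side faces its -x. Its top is a fixed deck (x -81 to -40), then the flap. A level steel carrying bar (diameter 10, at x -137, y -65 to 65, z 165) stands out 52 from the front over the pedal, so the pedal must be reached with the tool tilted, pointing in under the bar.
- flap_mid (a point): centre of the upper face of the closed flap, 186 above the table (bin frame x = 16, y = 0), 4 below the bin's rim. The flap is 112 (bin x) by 152 (bin y), hinged on its front edge; when the pedal is pressed its rear edge drops into the bin (about 66 degrees at the stop), and it closes again with the pedal.
- pedal (a joint): angle of the pedal in rad: 0 up (at rest), 0.40 fully down at its stop. The hinge line is level, along bin y at bin x = -83, z = 46; the pedal juts out 82 from it towards bin -x and its outer end moves down as it is pressed. A spring brings it back; about 12 N on the pad hold it at the stop.
- pedal_pad (a point): centre of the pedal's tread, on its upper face, 60 from the hinge line (bin x = -143, z = 46 at rest); the tread is 45 (bin x) by 64 (bin y), 6 thick. The point moves with the pedal, about 23 lower at the stop.
- tumbler: bystander: steel tumbler, diameter 72 at the rim, 95 tall, standing; origin at the centre of its underside
- jar: bystander: amber glass jar with black cap, diameter 68, 115 tall, standing; origin at the centre of its underside
- soap: bystander: green bottle with black cap, diameter 60, 160 tall, standing beyond the bin; origin at the centre of its underside

How it is judged:
By the outcome, as a careful person would: the job done as asked, in the order asked, and still so for the second after the job is handed in, with the robot touching nothing.
It also fails if it takes over 72 s, if anything falls off the work surface, if the arm or the gripper's body presses on something with over 40 N, if the wrist force passes 120 N, or if a joint passes its speed limit or range.

### The arm

A 6-joint arm with a two-finger parallel gripper is mounted at the origin on the work surface. World frame = base frame: x ahead of the robot, y to its left, z up, the work surface at z = 0. Lengths are in m, angles in degrees, forces in N, time in s.
With the tool pointing down it reaches from about 0.25 to 0.725 m from the base axis. Payload 9.7 kg.
Tool frame: the origin (TCP) lies between the finger pads; the fingertips stand 19 mm ahead of it and the grasp point (between the pads) is the TCP; z points along the fingers, y is the line along which they close (so a half turn about z gives the same grasp; the last joint's range is limited). The gripper opens to 85 mm and grips with 20 to 120 N. Pads are 22 mm wide; open, the fingers measure 114 mm over their backs; the gripper's body (76 mm by 85 mm) begins 54 mm behind the grasp point. The pads swing forward as they close: fully open they stand 13 mm farther back than shut.
Start: joints at [75.917, 4.979, 10.078, 95.1, 0, 90], TCP at [0.134, 0.533, 0.25] pointing down, gripper open.
Joint ranges: [-179.16, 179.16], [-48.56, 103.87], [-65.8, 70.77], [-126.05, 130.52], [-82.76, 87.17], [-180, 180]. Speed limits (degrees/s): [127.2, 127.2, 147.25, 180, 180, 180].

### API

Orientations are given as [roll, pitch, yaw] about the fixed x, y, z axes, in that order (R = Rz(yaw) Ry(pitch) Rx(roll)).
In Python, from workcell import bot gives the robot as it stands. The module is installed in compiled form; this text tells all that it offers.
- The arm moves only by the shell command python3 -m crank 'ROWS' [OPENING] [FORCE]. ROWS is JSON, a list that holds one entry, the list of rows, each a list of 6 numbers: the shift along the world's x, y, z as a fraction of full scale, then the turn, a rotation vector about the world's x, y, z as a fraction of full scale. In form: [[[x, y, z, wx, wy, wz], ...]]. A call has 1 to 20 rows; each row shifts and turns the commanded pose from where the row before left it; what a row does not reach is not made up. Full scale, the value 1, is 20 mm for a shift and 0.12 rad for a turn. A row lasts 1/12 s, in which the tool goes at most 41.7 mm and 7.16 degrees, less where a joint would pass 70% of its speed; a pose out of reach is approached as far as the arm can. A call with a number of a shift or a turn outside -1 to 1 is refused whole. A call with a gripper value outside its range is refused whole. OPENING is the opening, from 0 (shut) to 1 (fully open), set as the call begins (- or left out, the last holds). The fingers move at their own pace and stop on an object; FORCE is the grip in N (left out, the last holds). Time passes only in rows, so rows that do not move let the fingers close. It gives the time, the measured TCP pose, the force, the opening and the grip force at its end, in the units of the state.
- bot.get_obs(): the state, without advancing time (a new reading comes with each control period).
- bot.camera(name): name is "scene" or "top" or "wrist"; returns the picture (384x512x3 uint8, red, green, blue); there is no depth.
- bot.camera_model(name): a dict with "vertical_fov" (degrees; the focal length in pixels is half the picture's height over the tangent of half this angle, whatever the lens; pixels are square), "cx", "cy" (the principal point, pixels), "R" (3x3) and "t" (3): a world point X has camera coordinates R X + t. Camera axes: x right, y down, z forward; pixel columns grow to the right and rows downward; lengths in m; the calibration is good to about 2 mm. The wrist camera is an equidistant fisheye: a pixel r from the principal point sees the ray r / f radians off the axis. A picture is of the moment at which its call begins: read the wrist's pose just before it. camera_model takes no time and is no camera call; for the wrist camera it gives the pose at the moment of the call.
- bot.job_done(): hands the job in; it is judged then, once.
The state is a dict: "time": time; "q": joint angles; "qd": joint speeds; "joint_efforts": joint torques, N m; "ee_pos": TCP position; "tcp_rot": TCP orientation; "wrist_force": force on the tool from outside, world axes, zero at the start; "torque": the same for the moment, N m; "opening": finger opening in m; "grasp_force": force on a finger pad.
Only numpy, scipy, OpenCV 4.12 (cv2) and the standard library are available. Lean on these libraries where they do the work, as an engineer would, in place of code of your own. Each camera call takes 0.05 s, during which the arm holds its last target. There are 200 camera calls.

## Working session

There is one attempt and no reset: what is moved stays moved. The work goes in short steps, Python scripts to look and compute and a shell command to move; the robot and the scene stay as the last step left them, time stands still between calls to the robot, and variables do not carry over. Pictures are saved under pics/ and viewed, at most 10 in all, crops included, and the job is handed in when it is done.

```bash
mkdir -p pics; cat > h.py <<'E'
import numpy as np, cv2
from workcell import bot
def cam(n):
    m=bot.camera_model(n); im=bot.camera(n); return im,m
def save(n,im): cv2.imwrite('pics/'+n,im[:,:,::-1])
def ray(m,n,u,v):
    f=192/np.tan(np.radians(m['vertical_fov'])/2)
    x,y=(u-m['cx'])/f,(v-m['cy'])/f
    if n=='wrist':
        r=np.hypot(x,y); d=np.array([x/r*np.sin(r),y/r*np.sin(r),np.cos(r)]) if r>0 else np.array([0,0,1.])
    else: d=np.array([x,y,1.]); d/=np.linalg.norm(d)
    R=np.array(m['R']);t=np.array(m['t'])
    return -R.T@t, R.T@d
def plane(m,n,u,v,z):
    o,d=ray(m,n,u,v); return o+d*(z-o[2])/d[2]
def tri(rays):
    A=np.zeros((3,3));b=np.zeros(3)
    for o,d in rays:
        P=np.eye(3)-np.outer(d,d);A+=P;b+=P@o
    p=np.linalg.solve(A,b); return p,[np.linalg.norm((np.eye(3)-np.outer(d,d))@(p-o)) for o,d in rays]
def proj(m,n,X):
    f=192/np.tan(np.radians(m['vertical_fov'])/2)
    c=np.array(m['R'])@np.array(X)+np.array(m['t'])
    if n=='wrist':
        s=np.hypot(c[0],c[1]);r=np.arctan2(s,c[2]);return m['cx']+f*r*c[0]/s,m['cy']+f*r*c[1]/s
    return m['cx']+f*c[0]/c[2],m['cy']+f*c[1]/c[2]
E
python3 - <<'E'
from h import *
for n in ('scene','top','wrist'):
    im,m=cam(n); save(n+'0.png',im); np.save(n+'0.npy',im); print(n,m)
a=[cv2.imread(f'pics/{n}0.png') for n in ('top','scene','wrist')]
for i,n in ((0,'top'),(1,'scene')): cv2.imwrite(f'pics/{n}0b.png',cv2.resize(a[i],(800,600),interpolation=cv2.INTER_CUBIC))
print(bot.get_obs())
E
```

```text
scene {'vertical_fov': 51.57519833991152, 'cx': 251.75736571852119, 'cy': 190.1123026776694, 'R': array([[-0.43961466,  0.89816526,  0.00617472],
       [ 0.74990706,  0.37081476, -0.54784652],
       [-0.49434639, -0.23621089, -0.83655607]]), 't': array([ 0.25837719, -0.39747146,  1.45512111])}
top {'vertical_fov': 54.187311648271134, 'cx': 253.9685380038044, 'cy': 188.29827614534597, 'R': array([[ 0.02779195, -0.99946791, -0.01707323],
       [-0.9948731 , -0.02599467, -0.09773325],
       [ 0.09723744,  0.0197019 , -0.99506619]]), 't': array([-0.01249915,  0.62409964,  1.14119039])}
wrist {'vertical_fov': 65.70646984690485, 'cx': 254.17730880020943, 'cy': 186.84151484149137, 'R': array([[ 0.2438045 ,  0.96982381, -0.00107198],
       [ 0.91713513, -0.23019942,  0.32537882],
       [ 0.31531335, -0.08031198, -0.94558314]]), 't': array([-0.55011877, -0.04247552,  0.37894729])}
{'time': 0.15, 'q': array([7.59165534e+01, 5.00506177e+00, 1.00440107e+01, 9.50991121e+01,
       2.37338810e-03, 8.99996712e+01]), 'qd': array([ 0.06356746, -0.07085228,  0.12725967,  0.03633805, -0.04004153,
        0.00208283]), 'joint_efforts': array([ 1.27932781e-03, -5.20760107e+01,  4.65043652e+01,  1.38734223e-02,
        2.69515516e-05,  6.75621521e-06]), 'ee_pos': array([0.1337856 , 0.5333201 , 0.24972658]), 'tcp_rot': array([-1.79939837e+02, -2.37373205e-03,  1.65916880e+02]), 'wrist_force': array([ 0.27286533,  0.21416215, -0.43743241]), 'torque': array([-0.02643254,  0.0242356 ,  0.05134652]), 'grasp_force': 0.0, 'opening': 0.08520779231467582}
```

View pics/top0b.png

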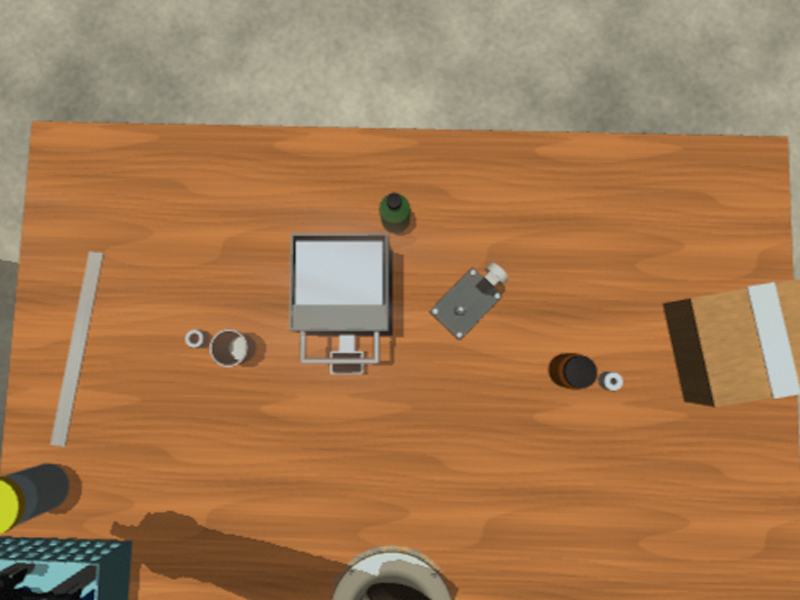

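View pics/scene0b.png

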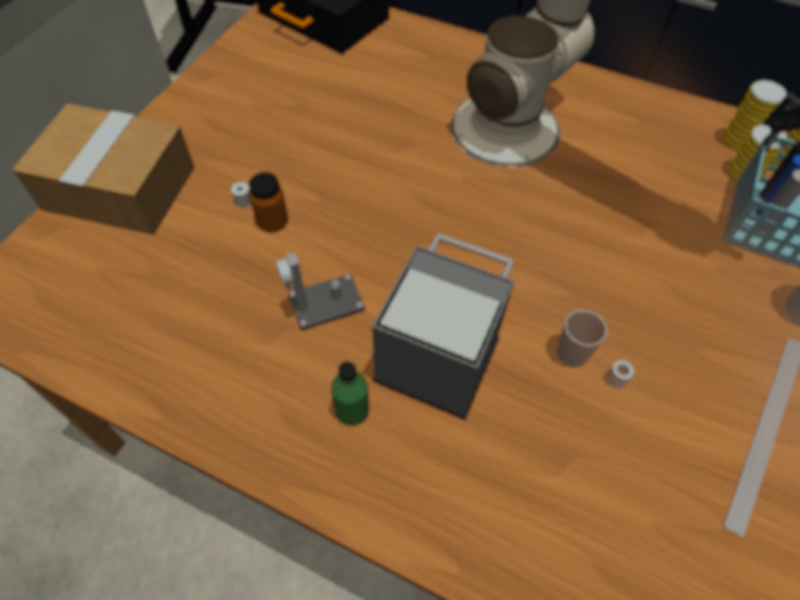

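The top view shows the larger-bore bush at (195,339) by the tumbler and the smaller-bore one at (613,381) by the jar. It also shows the bin rim from (290,235) to (390,332), the pedal at (347,362) and the pin at (460,311). The scene view shows the bushes at (622,373) and (240,194) and the pin at (336,285). I'll take close crops next.

```bash
python3 - <<'E'
from h import *
T=np.load('top0.npy');S=np.load('scene0.npy')
def c(I,x,y,w,h,W,H): return cv2.resize(I[y:y+h,x:x+w],(W,H),interpolation=cv2.INTER_NEAREST)
out=np.zeros((600,800,3),np.uint8)
for k,(I,x,y) in enumerate([(T,110,205),(T,377,229),(S,383,224),(S,139,109)]):
    out[:200,k*200:k*200+200]=c(I,x,y,30,30,200,200)
out[200:600,:400]=c(T,180,145,100,100,400,400)
out[200:400,400:800]=c(T,270,160,80,40,400,200)
out[400:600,400:800]=c(S,175,160,80,40,400,200)
save('crops.png',out)
for n,I,bl in (('top',T,[(110,205),(377,229)]),('scene',S,[(383,224),(139,109)])):
    for x,y in bl:
        g=I[y:y+30,x:x+30].astype(int); hsv=cv2.cvtColor(I[y:y+30,x:x+30],cv2.COLOR_RGB2HSV)
        m=((hsv[:,:,1]<60)&(hsv[:,:,2]>60)).astype(np.uint8)
        nn,l,st,ce=cv2.connectedComponentsWithStats(m); 
        print(n,(x,y),[(st[i].tolist(),(ce[i]+[x,y]).round(1)) for i in range(1,nn) if st[i][4]>15])
E
```

```text
top (110, 205) [([9, 6, 11, 11, 79], array([124.1, 216.3])), ([24, 8, 6, 20, 36], array([136.1, 222.8]))]
top (377, 229) [([7, 9, 15, 12, 141], array([390.8, 243.4]))]
scene (383, 224) [([9, 7, 13, 13, 119], array([398.1, 236.8]))]
scene (139, 109) [([9, 8, 13, 15, 138], array([154.2, 123.4]))]
```

View pics/crops.png

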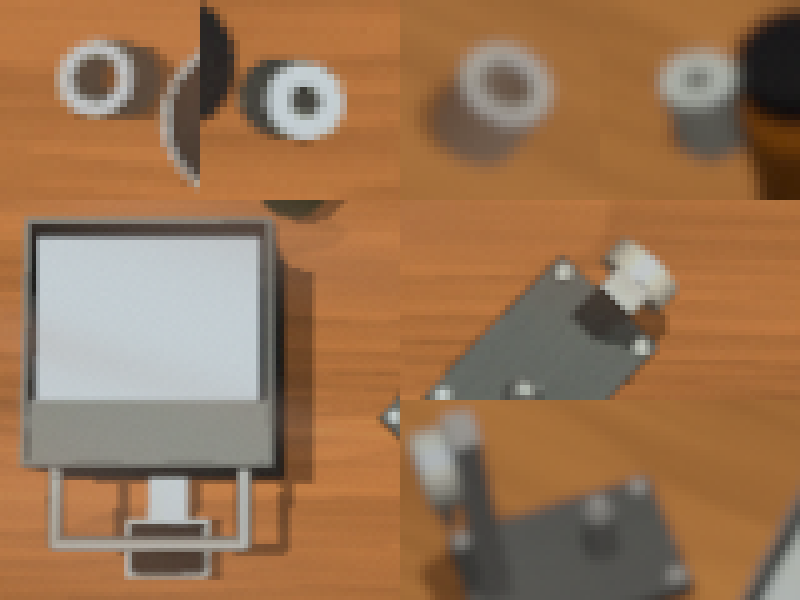

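The crops confirm the bores: the left bush (tumbler side) is about 0.55 of its outside diameter, so wide, and the right one (jar side) is narrow. The bush top centres are at top (123.9,216.4) and (392.2,243.4), and scene (398.5,236.4) and (153,120.2). The pin tip is at top (294.1,197.1) and scene (214.5,181.1).

```bash
python3 - <<'E'
from h import *
mt=bot.camera_model('top');ms=bot.camera_model('scene')
for k,a,b in (('wide',(123.9,216.4),(398.5,236.4)),('narrow',(392.2,243.4),(153,120.2)),('pin',(294.1,197.1),(214.5,181.1))):
    p,r=tri([ray(mt,'top',*a),ray(ms,'scene',*b)]); print(k,p.round(4),np.round(r,4), 'plane',plane(mt,'top',*a,{'pin':.062}.get(k,.042)).round(4))
C=[plane(mt,'top',*c,.19) for c in ((185,149.25),(248.25,149.25),(184.75,211.25),(248.25,211.25))]
C=np.array(C);print('bin rim',C.round(4),C.mean(0).round(4))
# scene: rim corners approx (from 800 view)
for c in ((416,252),(511,293),(467,358),(376,320)):
    print(plane(ms,'scene',c[0]*.64-.2,c[1]*.64-.2,.19).round(4))
# gauge screws/plate corners in top at z .014
for c in ((563,271),(641,346),(443,395)): print('screw',plane(mt,'top',(c[0]-400)/5+269.5,(c[1]-200)/5+159.5,.014).round(4))
# tumbler rim, jar cap, soap cap centres
for nm,c,z in (('tumbler',(229,347),.095),('jar',(577,371),.115),('soap',(394,201),.16)): print(nm,plane(mt,'top',c[0]*.64-.2,c[1]*.64-.2,z).round(4))
for nm,c,z in (('tumbler',(584,330),.095),('jar',(264,185),.115),('soap',(347,372),.16)): print(nm,plane(ms,'scene',c[0]*.64-.2,c[1]*.64-.2,z).round(4))
# pedal pad corners z .046 : top
for c in ((125,521),(211,521),(125,577),(211,577)): print('pad',plane(mt,'top',c[0]/4+179.5,(c[1]-200)/4+144.5,.046).round(4))
E
```

```text
wide [0.525  0.4052 0.0407] [0.0017 0.0017] plane [0.5255 0.4031 0.042 ]
narrow [ 0.4659 -0.4174  0.0434] [0.0012 0.0012] plane [ 0.4664 -0.4191  0.042 ]
pin [ 0.5969 -0.1169  0.0598] [0.0019 0.0019] plane [ 0.5976 -0.1184  0.062 ]
bin rim [[0.7108 0.1925 0.19  ]
 [0.715  0.0197 0.19  ]
 [0.5418 0.1854 0.19  ]
 [0.5465 0.0148 0.19  ]] [0.6285 0.1031 0.19  ]
[0.5578 0.0246 0.19  ]
[0.5648 0.1919 0.19  ]
[0.7013 0.1737 0.19  ]
[0.7024 0.0249 0.19  ]
screw [ 0.6763 -0.1467  0.014 ]
screw [ 0.6298 -0.1965  0.014 ]
screw [ 0.5955 -0.0723  0.014 ]
tumbler [0.5106 0.3164 0.095 ]
jar [ 0.4847 -0.3286  0.115 ]
soap [0.7809 0.0121 0.16  ]
tumbler [0.5143 0.3203 0.095 ]
jar [ 0.4877 -0.3277  0.115 ]
soap [0.7865 0.0185 0.16  ]
pad [0.5073 0.133  0.046 ]
pad [0.5091 0.0672 0.046 ]
pad [0.4649 0.1314 0.046 ]
pad [0.4668 0.0658 0.046 ]
```

Heights and spacings agree with the text: bush tops at 41–43 mm, pin top at 60 mm, bush to tumbler or jar about 88–90 mm. The bin is at (0.629,0.103), yaw about 2°, and the gauge yaw is about −43°. I'm moving above the wide bush with the fingers closing along roughly world x, to clear the tumbler.

```bash
python3 -m crank '[[[0.97,-0.34,0,0,0,-1],[0.97,-0.34,0,0,0,-1],[0.97,-0.34,0,0,0,-1],[0.97,-0.34,0,0,0,-1],[0.97,-0.34,0,0,0,-1],[0.97,-0.34,0,0,0,-1],[0.97,-0.34,0,0,0,-1],[0.97,-0.34,0,0,0,-1],[0.97,-0.34,0,0,0,-1],[0.97,-0.34,0,0,0,-1],[0.97,-0.34,0,0,0,-1],[0.97,-0.34,0,0,0,-1],[0.97,-0.34,-0.5,0,0,0],[0.97,-0.34,-0.5,0,0,0],[0.97,-0.34,-0.5,0,0,0],[0.97,-0.34,-0.5,0,0,0],[0.97,-0.34,-0.5,0,0,0],[0.97,-0.34,-0.5,0,0,0],[0.97,-0.34,-0.5,0,0,0],[0,0,0,0,0,0]]]' 1 40
python3 - <<'E'
from h import *
print(bot.get_obs()['q'].round(1))
im,m=cam('wrist');save('w1.png',im);np.save('w1.npy',im);np.save('w1m.npy',m,allow_pickle=True)
print(proj(m,'wrist',[.5252,.4041,.042]),proj(m,'wrist',[.5252,.4041,0]), -m['R'].T@m['t'])
E
```

```text
time: 1.82
ee_pos: [0.5045, 0.4024, 0.177]
tcp_rot: [-179.9, 0.2, 83.3]
wrist_force: [0.6, 0.5, -0.2]
opening: 0.0853
grasp_force: 0.0
[ 38.6  17.7  16.6  89.2  -0.  135.3]
(np.float64(275.6985717871148), np.float64(177.92876984129816)) (np.float64(273.02801282169406), np.float64(165.80964584129595)) [0.51606633 0.48653681 0.29858857]
```

View pics/w1.png

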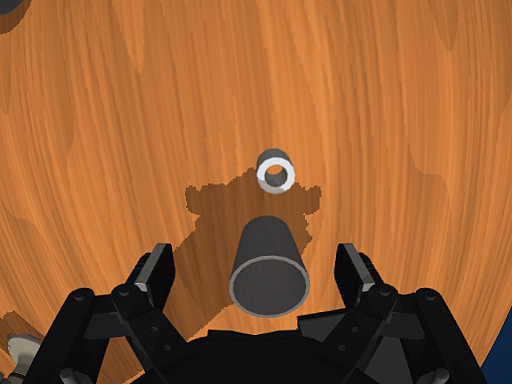

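The wrist view shows the wide bush ring at about (276,175), with a clear bore, and the tumbler rim at (270,287). The bush is within 3 px of my estimate. I'll measure the ring now, then again from a second place.

```bash
cat >> h.py <<'E'
def ring(im,c,w=32,v=150,s=50):
    """bright unsaturated ring: centre of the outer contour's ellipse near pixel c"""
    x0,y0=int(c[0]-w),int(c[1]-w); x0=max(x0,0);y0=max(y0,0)
    h=cv2.cvtColor(im[y0:y0+2*w,x0:x0+2*w],cv2.COLOR_RGB2HSV)
    m=((h[:,:,1]<s)&(h[:,:,2]>v)).astype(np.uint8)
    cs,_=cv2.findContours(m,cv2.RETR_EXTERNAL,cv2.CHAIN_APPROX_NONE)
    k=max(cs,key=cv2.contourArea); e=cv2.fitEllipse(cv2.convexHull(k)) 
    return (e[0][0]+x0,e[0][1]+y0),e[1]
E
python3 - <<'E'
from h import *
im=np.load('w1.npy');m=np.load('w1m.npy',allow_pickle=True).item()
c,ax=ring(im,(275,175));print(c,ax,plane(m,'wrist',*c,.042))
E
python3 -m crank '[[[0.25,0.5,-1,0,0,0],[0.25,0.5,-1,0,0,0],[0.25,0,-1,0,0,0],[0.25,0,0,0,0,0],[0,0,0,0,0,0]]]'
python3 - <<'E'
from h import *
im,m=cam('wrist');im1=np.load('w1.npy');m1=np.load('w1m.npy',allow_pickle=True).item()
c1,_=ring(im1,(275,175))
c,ax=ring(im,proj(m,'wrist',[.5252,.406,.042]),40);print(c,ax,plane(m,'wrist',*c,.042))
print(tri([ray(m1,'wrist',*c1),ray(m,'wrist',*c)])); save('w2.png',im)
E
```

```text
(275.60941314697266, 174.70358657836914) (35.80365753173828, 37.491058349609375) [0.52541176 0.40714976 0.042     ]
time: 2.28
ee_pos: [0.5221, 0.4242, 0.1197]
tcp_rot: [-179.9, 0.1, 83.4]
wrist_force: [0.1, -0.8, 0.2]
opening: 0.0858
grasp_force: 0.0
(259.8650016784668, 226.85593795776367) (39.17418670654297, 44.137054443359375) [0.52548165 0.40753259 0.042     ]
(array([0.52544415, 0.40660444, 0.04019059]), [np.float64(3.6103387936222564e-05), np.float64(3.61033879363292e-05)])
```

The two wrist places triangulate the bush top at (0.5254,0.4066,0.040), with a ray gap under 0.1 mm. I'm descending now.

```bash
python3 -m crank '[[[0.1,-0.5,-0.5,0,0,0],[0.05,-0.38,-0.5,0,0,0],[0,0,-0.5,0,0,0],[0,0,-0.5,0,0,0],[0,0,-0.5,0,0,0],[0,0,0,0,0,0],[0,0,0,0,0,0],[0,0,0,0,0,0]]]'
```

```text
time: 3.0
ee_pos: [0.5254, 0.4071, 0.0707]
tcp_rot: [180.0, -0.0, 83.4]
wrist_force: [-0.7, 0.8, 0.8]
opening: 0.0856
grasp_force: 0.0
```

```bash
python3 -m crank '[[[0,0,-0.5,0,0,0],[0,0,-0.5,0,0,0],[0,0,-0.5,0,0,0],[0,0,-0.5,0,0,0],[0,0,0,0,0,0],[0,0,0,0,0,0]]]'
python3 -m crank '[[[0,0,0,0,0,0],[0,0,0,0,0,0],[0,0,0,0,0,0],[0,0,0,0,0,0],[0,0,0,0,0,0],[0,0,0,0,0,0],[0,0,0,0,0,0],[0,0,0,0,0,0]]]' 0.2 40
```

```text
time: 3.5
ee_pos: [0.5249, 0.4062, 0.029]
tcp_rot: [-179.9, 0.1, 83.4]
wrist_force: [-0.7, -0.0, -0.1]
opening: 0.0854
grasp_force: 0.0
time: 4.17
ee_pos: [0.5257, 0.4069, 0.031]
tcp_rot: [180.0, -0.0, 83.4]
wrist_force: [-0.1, 0.0, 5.1]
opening: 0.0338
grasp_force: 40.4
```

```bash
python3 -m crank '[[[0,0,0.5,0,0,0],[0,0,0.8,0,0,0],[0,0,1,0,0,0],[0,0,1,0,0,0],[0,0,1,0,0,0],[0,0,1,0,0,0],[0,0,1,0,0,0],[0,0,1,0,0,0],[0,-0.5,1,0,0,0.5],[0.1,-0.8,1,0,0,0.5],[0.15,-0.9,1,0,0,0.5],[0.15,-0.9,0.8,0,0,0.5],[0.15,-0.9,0.5,0,0,0.5],[0.15,-0.9,0,0,0,0.5],[0.15,-0.9,0,0,0,0.5],[0.15,-0.9,0,0,0,0.5],[0.15,-0.9,0,0,0,0.5],[0.15,-0.9,0,0,0,0.5],[0.15,-0.9,0,0,0,0.5],[0.15,-0.9,0,0,0,0.5]]]'
```

```text
time: 5.83
ee_pos: [0.5572, 0.1997, 0.2625]
tcp_rot: [-180.0, -0.0, 124.8]
wrist_force: [0.5, -0.0, -1.1]
opening: 0.0341
grasp_force: 39.9
```

```bash
python3 -m crank '[[[0.15,-0.9,0,0,0,0.4],[0.15,-0.9,0,0,0,0.4],[0.15,-0.9,0,0,0,0.4],[0.15,-0.9,0,0,0,0.4],[0.15,-0.9,0,0,0,0.4],[0.15,-0.9,0,0,0,0],[0.15,-0.9,0,0,0,0],[0.15,-0.9,0,0,0,0],[0.15,-0.7,0,0,0,0],[0.15,-0.5,0,0,0,0],[0,0,0,0,0,0],[0,0,0,0,0,0]]]'
python3 - <<'E'
from h import *
im,m=cam('wrist');save('w3.png',im);np.save('w3.npy',im);np.save('w3m.npy',m,allow_pickle=True)
print(proj(m,'wrist',[.597,-.1175,.062]),bot.get_obs()['q'].round(1),-m['R'].T@m['t'])
E
```

```text
time: 6.83
ee_pos: [0.5875, 0.0326, 0.2622]
tcp_rot: [-180.0, -0.0, 138.4]
wrist_force: [0.8, -0.1, -1.1]
opening: 0.0338
grasp_force: 39.9
(np.float64(170.961217207792), np.float64(245.3457496832164)) [ 3.2 10.7 17.8 97.1  0.  44.8] [0.52601776 0.08872095 0.38415129]
```

View pics/w3.png

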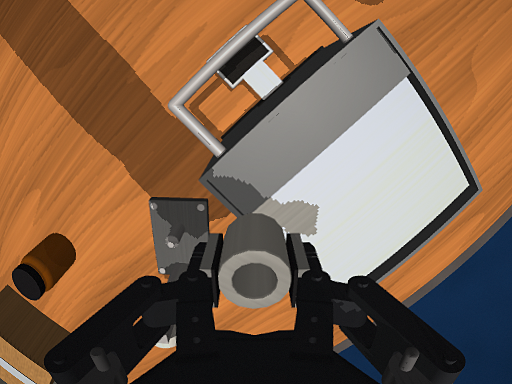

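The bush is held upright, with its top at about (253,280). The pin is at about (172,241) on the plate, close to the prediction. The pin should stay visible above the bush when the tool is over it, so I'm going over the pin.

```bash
python3 -m crank '[[[0.05,-0.7,0,0,0,0],[0.05,-0.9,0,0,0,0],[0.05,-0.9,0,0,0,0],[0.05,-0.9,0,0,0,0],[0.05,-0.9,0,0,0,0],[0.05,-0.9,0,0,0,0],[0.05,-0.9,0,0,0,0],[0.05,-0.9,0,0,0,0],[0.08,-0.5,-0.5,0,0,0],[0,0,-0.5,0,0,0],[0,0,-0.5,0,0,0],[0,0,0,0,0,0],[0,0,0,0,0,0],[0,0,0,0,0,0]]]'
python3 - <<'E'
from h import *
im,m=cam('wrist');np.save('w4.npy',im);np.save('w4m.npy',m,allow_pickle=True)
p=proj(m,'wrist',[.597,-.1175,.062]);print(p,-m['R'].T@m['t'])
im3=np.load('w3.npy');m3=np.load('w3m.npy',allow_pickle=True).item();p3=proj(m3,'wrist',[.597,-.1175,.062])
out=np.zeros((400,800,3),np.uint8)
for k,(I,q) in enumerate(((im3,p3),(im,p))):
    x,y=int(q[0])-40,int(q[1])-40; print(x,y)
    out[:,k*400:k*400+400]=cv2.resize(I[y:y+80,x:x+80],(400,400),interpolation=cv2.INTER_NEAREST)
save('w4c.png',out)
E
```

```text
time: 8.05
ee_pos: [0.597, -0.1164, 0.2324]
tcp_rot: [180.0, -0.0, 138.5]
wrist_force: [0.5, -0.6, -0.6]
opening: 0.034
grasp_force: 40.0
(np.float64(252.432878489865), np.float64(171.5382537599072)) [ 0.53535394 -0.06039075  0.35431454]
130 205
212 131
```

View pics/w4c.png

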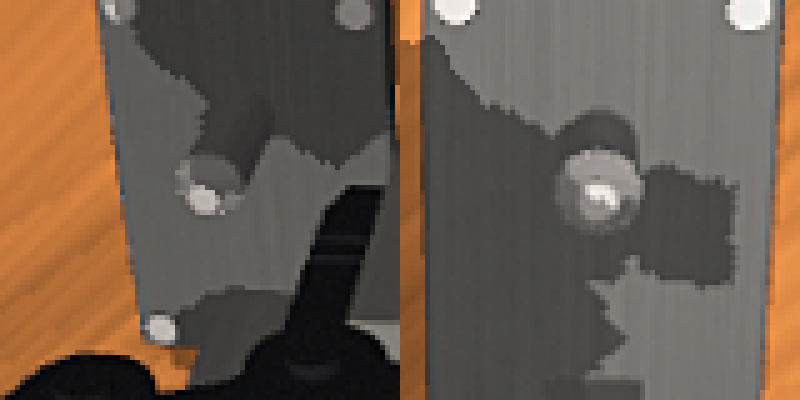

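The right crop shows the pin's shoulder circle centred at about (599,191), 88 px across as expected for an 18 mm diameter. The left crop shows it at about (209,184). I'll triangulate it and locate the held bush in the same picture.

```bash
python3 - <<'E'
from h import *
im=np.load('w4.npy');m=np.load('w4m.npy',allow_pickle=True).item()
m3=np.load('w3m.npy',allow_pickle=True).item()
a=(251.3,168.7);b=(171.3,241.3)
print(tri([ray(m3,'wrist',*b),ray(m,'wrist',*a)]), plane(m,'wrist',*a,.054), plane(m3,'wrist',*b,.054))
o=bot.get_obs()['ee_pos'];print(o)
# held bush bore: dark hole inside brighter ring, search near projection of its top
c=proj(m,'wrist',o+[0,0,.011]);print('pred top',c)
x,y=int(c[0])-45,int(c[1])-35
g=im[y:y+70,x:x+90]; save('w4b.png',cv2.resize(g,(720,560),interpolation=cv2.INTER_NEAREST))
print(x,y)
# plate screws: check gauge yaw and frame at z .014 
h=cv2.cvtColor(im,cv2.COLOR_RGB2HSV);mm=((h[:,:,2]>190)&(h[:,:,1]<40)).astype(np.uint8)[110:240,195:310]
n,l,st,ce=cv2.connectedComponentsWithStats(mm)
for i in range(1,n):
    if st[i][4]>12: q=ce[i]+[195,110];print(q.round(1),st[i][4],plane(m,'wrist',*q,.016).round(4))
E
```

```text
(array([ 0.5954135 , -0.11801322,  0.05334886]), [np.float64(0.00029796981512104513), np.float64(0.00029796981512086564)]) [ 0.59558675 -0.11789397  0.054     ] [ 0.59497318 -0.11757598  0.054     ]
[ 0.59709497 -0.116554    0.23272709]
pred top (np.float64(251.87419865122834), np.float64(280.5387230690555))
206 245
[222.6 131. ] 57 [ 0.5477 -0.1198  0.016 ]
[281.5 132.7] 55 [ 0.594  -0.0706  0.016 ]
[252.  169.4] 20 [ 0.6044 -0.1252  0.016 ]
[277.5 218.9] 31 [ 0.6737 -0.144   0.016 ]
```

View pics/w4b.png

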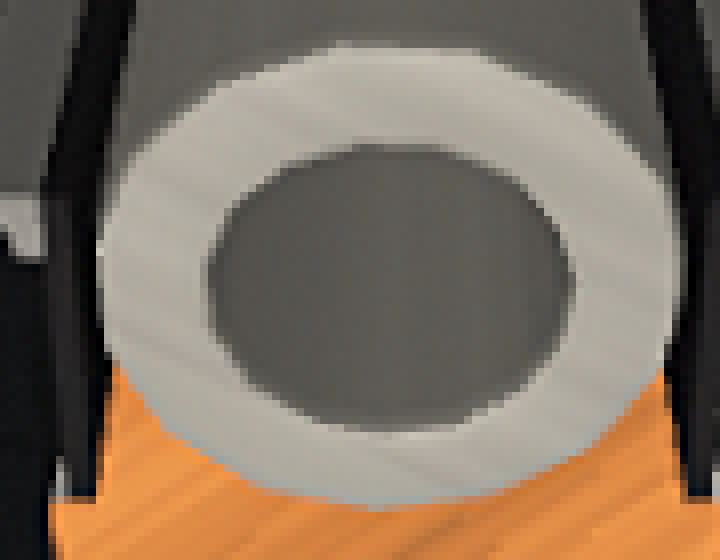

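```bash
python3 - <<'E'
from h import *
m=np.load('w4m.npy',allow_pickle=True).item();o=bot.get_obs()['ee_pos']
p=plane(m,'wrist',254.3,281.3,o[2]+.011);d=p-o
a=np.radians(138.4);tx=np.array([np.cos(a),np.sin(a),0]);ty=np.array([np.cos(a-np.pi/2),np.sin(a-np.pi/2),0])
print('held',p,d,'tool x,y',d@tx,d@ty)
q=np.array([.5955,-.1179,.054]);e=q-o; print('pin rel tool x,y',e@tx,e@ty)
E
python3 -m crank '[[[-0.07,-0.07,-0.5,0,0,0],[0,0,-1,0,0,0],[0,0,-1,0,0,0],[0,0,-0.5,0,0,0],[0,0,-0.5,0,0,0],[0,0,0,0,0,0],[0,0,0,0,0,0],[0,0,0,0,0,0]]]'
python3 - <<'E'
from h import *
im,m=cam('wrist');np.save('w5.npy',im);np.save('w5m.npy',m,allow_pickle=True)
x,y=int(proj(m,'wrist',[.5955,-.1179,.054])[0])-50,150
g=im[y:y+75,x:x+100];save('w5c.png',cv2.resize(g,(800,600),interpolation=cv2.INTER_NEAREST));print(x,y,proj(m,'wrist',[.5955,-.1179,.054]))
E
```

```text
held [ 0.59816472 -0.11601638  0.24372709] [0.00106976 0.00053762 0.011     ] tool x,y -0.0004430214390385786 0.0011122697719765195
pin rel tool x,y 0.00029907212324948446 -0.0020654746998780846
time: 8.77
ee_pos: [0.5961, -0.1188, 0.1635]
tcp_rot: [180.0, 0.1, 138.4]
wrist_force: [-0.2, 0.9, -0.7]
opening: 0.0338
grasp_force: 40.0
203 150 (np.float64(253.16136361469376), np.float64(189.71825793486497))
```

View pics/w5c.png

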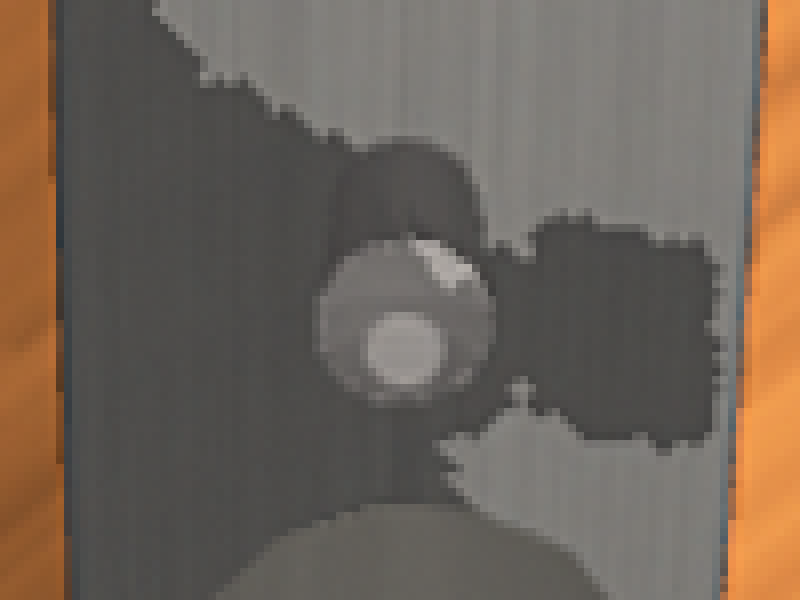

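The pin's shoulder is at (253.2,189.6), exactly as predicted, so the pin is at (0.5955,−0.1179) in wrist-camera terms. The held bush reads +1.1 mm along the closing axis in the same camera. Aligning the two means shifting x by −1.7 mm and y by +0.4 mm, and then I can go down.

```bash
python3 -m crank '[[[-0.085,0.02,-0.5,0,0,0],[0,0,-0.8,0,0,0],[0,0,-0.8,0,0,0],[0,0,-0.8,0,0,0],[0,0,-0.4,0,0,0],[0,0,-0.1,0,0,0],[0,0,0,0,0,0],[0,0,0,0,0,0]]]'
python3 -m crank '[[[0,0,-0.2,0,0,0],[0,0,-0.2,0,0,0],[0,0,-0.2,0,0,0],[0,0,-0.2,0,0,0],[0,0,0,0,0,0]]]'
```

```text
time: 9.48
ee_pos: [0.5943, -0.1184, 0.0952]
tcp_rot: [180.0, 0.1, 138.4]
wrist_force: [0.5, -0.8, -1.1]
opening: 0.034
grasp_force: 40.0
time: 9.9
ee_pos: [0.5935, -0.1182, 0.0771]
tcp_rot: [-180.0, -0.1, 138.4]
wrist_force: [-0.1, 0.2, -1.1]
opening: 0.0339
grasp_force: 40.0
```

It's past the shoulder with no contact force, so I'm continuing down.

```bash
python3 -m crank '[[[0,0,-0.3,0,0,0],[0,0,-0.3,0,0,0],[0,0,-0.3,0,0,0],[0,0,-0.3,0,0,0],[0,0,-0.2,0,0,0],[0,0,0,0,0,0],[0,0,0,0,0,0]]]'
python3 -m crank '[[[0,0,-0.1,0,0,0],[0,0,-0.05,0,0,0],[0,0,0,0,0,0],[0,0,0,0,0,0]]]'
```

```text
time: 10.48
ee_pos: [0.5937, -0.1183, 0.05]
tcp_rot: [-180.0, -0.0, 138.4]
wrist_force: [0.4, 0.2, -1.2]
opening: 0.0342
grasp_force: 40.0
time: 10.82
ee_pos: [0.594, -0.1183, 0.0474]
tcp_rot: [180.0, 0.0, 138.4]
wrist_force: [0.2, -0.9, -2.2]
opening: 0.0343
grasp_force: 40.0
```

```bash
python3 -m crank '[[[0,0,-0.1,0,0,0],[0,0,-0.05,0,0,0],[0,0,0,0,0,0],[0,0,0,0,0,0]]]'
python3 -m crank '[[[0,0,-0.05,0,0,0],[0,0,0,0,0,0],[0,0,0,0,0,0]]]'
```

```text
time: 11.15
ee_pos: [0.5942, -0.1184, 0.045]
tcp_rot: [180.0, 0.0, 138.4]
wrist_force: [-0.7, 0.4, 5.0]
opening: 0.0343
grasp_force: 40.5
time: 11.4
ee_pos: [0.5942, -0.1184, 0.045]
tcp_rot: [180.0, 0.1, 138.4]
wrist_force: [-4.9, 1.4, 12.8]
opening: 0.0341
grasp_force: 41.3
```

It is seated: the TCP is 14 mm above its table-grasp height and the contact force is rising. Now I release it and rise.

```bash
python3 -m crank '[[[0,0,0,0,0,0],[0,0,0,0,0,0],[0,0,0,0,0,0],[0,0,0,0,0,0],[0,0,0,0,0,0]]]' 0.75
python3 -m crank '[[[0,0,0.4,0,0,0],[0,0,0.8,0,0,0],[0,0,1,0,0,0],[0,0,1,0,0,0],[0,0,1,0,0,0],[0,0,1,0,0,0],[0,0,1,0,0,0],[0,0,0.6,0,0,0],[0,0,0,0,0,0],[0,0,0,0,0,0]]]'
python3 - <<'E'
from h import *
im,m=cam('wrist');save('w6.png',im)
p=proj(m,'wrist',[.5955,-.1179,.056]);print(p)
x,y=int(p[0])-50,int(p[1])-38
save('w6c.png',cv2.resize(im[y:y+75,x:x+100],(600,450),interpolation=cv2.INTER_NEAREST))
c,ax=ring(im,p,40,110,40);print(c,ax,plane(m,'wrist',*c,.056))
E
```

```text
time: 11.82
ee_pos: [0.5938, -0.1183, 0.043]
tcp_rot: [-180.0, -0.0, 138.4]
wrist_force: [-0.2, 0.1, -0.6]
opening: 0.0641
grasp_force: 0.0
time: 12.65
ee_pos: [0.5942, -0.1184, 0.1795]
tcp_rot: [180.0, 0.0, 138.4]
wrist_force: [0.4, 0.9, -1.1]
opening: 0.0639
grasp_force: 0.0
(np.float64(254.36659634934065), np.float64(186.19404464155775))
(252.18303680419922, 117.35552215576172) (72.1000747680664, 252.75108337402344) [ 0.54960014 -0.07954146  0.056     ]
```

View pics/w6c.png

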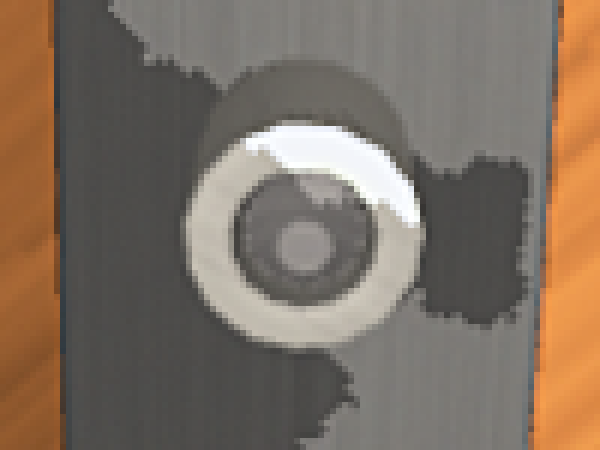

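The wide bush sits around the pin at about (303,237), with the tip showing through the bore and level with its rim. Next is the narrow bush. I'll turn +119° so the camera side faces away from the jar.

```bash
python3 -m crank '[[[0,0,1,0,0,0],[0,0,1,0,0,0.3],[-0.356,-0.83,0,0,0,1],[-0.356,-0.83,0,0,0,1],[-0.356,-0.83,0,0,0,1],[-0.356,-0.83,0,0,0,1],[-0.356,-0.83,0,0,0,1],[-0.356,-0.83,0,0,0,1],[-0.356,-0.83,0,0,0,1],[-0.356,-0.83,0,0,0,1],[-0.356,-0.83,0,0,0,1],[-0.356,-0.83,0,0,0,1],[-0.356,-0.83,0,0,0,1],[-0.356,-0.83,0,0,0,1],[-0.356,-0.83,0,0,0,1],[-0.356,-0.83,0,0,0,1],[-0.356,-0.83,0,0,0,1],[-0.356,-0.83,0,0,0,1],[-0.356,-0.83,0,0,0,1],[-0.356,-0.83,0,0,0,0]]]' 1
python3 -m crank '[[[0,0,-0.6,0,0,0],[0,0,-0.6,0,0,0],[0,0,0,0,0,0],[0,0,0,0,0,0]]]'
python3 - <<'E'
from h import *
im,m=cam('wrist');save('w7.png',im);np.save('w7.npy',im);np.save('w7m.npy',m,allow_pickle=True)
p=proj(m,'wrist',[.466,-.418,.042]);print(p)
c,ax=ring(im,p,32);print(c,ax,plane(m,'wrist',*c,.042))
x,y=int(p[0])-15,int(p[1]);print(im[y-20:y+21:5,int(p[0])].tolist())
E
```

```text
time: 14.37
ee_pos: [0.465, -0.4176, 0.2173]
tcp_rot: [179.9, 0.1, -102.2]
wrist_force: [0.9, 0.8, -0.2]
opening: 0.0854
grasp_force: 0.0
time: 14.7
ee_pos: [0.4651, -0.4167, 0.1934]
tcp_rot: [179.8, 0.1, -102.6]
wrist_force: [-0.3, -0.0, 0.3]
opening: 0.0859
grasp_force: 0.0
(np.float64(253.7345761387836), np.float64(174.87214769890593))
(254.59033966064453, 173.1977367401123) (34.03897476196289, 35.510894775390625) [ 0.46483171 -0.4194549   0.042     ]
[[93, 91, 85], [184, 179, 168], [182, 175, 165], [116, 87, 71], [91, 90, 84], [74, 70, 63], [234, 238, 244], [236, 246, 254], [211, 129, 67]]
```

```bash
python3 -m crank '[[[0,-0.5,-0.8,0,0,0],[0,-0.5,-1,0,0,0],[0,0,-1,0,0,0],[0,0,-0.5,0,0,0],[0,0,0,0,0,0],[0,0,0,0,0,0],[0,0,0,0,0,0]]]'
python3 - <<'E'
from h import *
im,m=cam('wrist');im1=np.load('w7.npy');m1=np.load('w7m.npy',allow_pickle=True).item()
c1,_=ring(im1,(254,175))
c,ax=ring(im,proj(m,'wrist',[.465,-.4195,.042]),40);print(c,ax,plane(m,'wrist',*c,.042))
print(tri([ray(m1,'wrist',*c1),ray(m,'wrist',*c)])); o=bot.get_obs();print(o['ee_pos'],o['tcp_rot'])
E
```

```text
time: 15.33
ee_pos: [0.4663, -0.4372, 0.131]
tcp_rot: [-179.9, -0.1, -102.6]
wrist_force: [0.8, -0.1, -0.5]
opening: 0.0854
grasp_force: 0.0
(262.24797439575195, 219.73720169067383) (39.285888671875, 44.32608413696289) [ 0.4649804  -0.42014145  0.042     ]
(array([ 0.46516095, -0.41836656,  0.0382251 ]), [np.float64(0.00010324001333749148), np.float64(0.00010324001333736045)])
[ 0.46635198 -0.43733091  0.13110359] [-1.79886096e+02 -6.80818436e-02 -1.02619634e+02]
```

Two places give the narrow bush at (0.465,−0.4195), with its top at 38–42 mm. I'm descending and gripping.

```bash
python3 -m crank '[[[-0.05,0.5,-0.5,0,0,0],[0,0.38,-0.6,0,0,0],[0,0,-0.6,0,0,0],[0,0,-0.6,0,0,0],[0,0,-0.6,0,0,0],[0,0,-0.6,0,0,0],[0,0,-0.6,0,0,0],[0,0,-0.5,0,0,0],[0,0,-0.4,0,0,0],[0,0,0,0,0,0],[0,0,0,0,0,0]]]'
python3 -m crank '[[[0,0,0,0,0,0],[0,0,0,0,0,0],[0,0,0,0,0,0],[0,0,0,0,0,0],[0,0,0,0,0,0],[0,0,0,0,0,0],[0,0,0,0,0,0],[0,0,0,0,0,0]]]' 0.2 40
```

```text
time: 16.3
ee_pos: [0.4646, -0.4195, 0.0288]
tcp_rot: [180.0, 0.0, -102.6]
wrist_force: [0.7, -0.4, 0.0]
opening: 0.0852
grasp_force: 0.0
time: 16.97
ee_pos: [0.4651, -0.4198, 0.0301]
tcp_rot: [-179.9, -0.0, -102.6]
wrist_force: [-0.5, 0.9, 6.1]
opening: 0.0358
grasp_force: 40.2
```

```bash
python3 -m crank '[[[0,0,0.5,0,0,0],[0,0,0.8,0,0,0],[0,0,1,0,0,0],[0,0,1,0,0,0],[0,0,1,0,0,0],[0,0,1,0,0,0],[0,0,1,0,0,0],[0,0,1,0,0,0],[0,0,1,0,0,0],[0,0,1,0,0,0],[0.2,0.5,1,0,0,-0.5],[0.33,0.9,1,0,0,-0.5],[0.33,0.9,1,0,0,-0.5],[0.33,0.9,0.5,0,0,-0.5],[0.33,0.9,0,0,0,-0.5],[0.33,0.9,0,0,0,-0.5],[0.33,0.9,0,0,0,-0.5],[0.33,0.9,0,0,0,-0.5],[0.33,0.9,0,0,0,-0.5],[0.33,0.9,0,0,0,-0.5]]]'
python3 -m crank '[[[0.33,0.9,0,0,0,-0.5],[0.33,0.9,0,0,0,-0.5],[0.33,0.9,0,0,0,-0.5],[0.33,0.9,0,0,0,-0.5],[0.33,0.9,0,0,0,-0.5],[0.33,0.9,0,0,0,-0.5],[0.33,0.9,0,0,0,-0.5],[0.33,0.9,0,0,0,-0.5],[0.33,0.9,0,0,0,-0.5],[0.33,0.9,0,0,0,-0.5],[0.33,0.9,0,0,0,-0.3],[0.33,0.9,0,0,0,0],[0.33,0.9,0,0,0,0],[0.33,0.9,0,0,0,0],[0.3,0.9,0,0,0,0],[0.3,0.5,0,0,0,0],[0,0,0,0,0,0],[0,0,0,0,0,0]]]'
python3 - <<'E'
from h import *
im,m=cam('wrist');save('w8.png',im);np.save('w8.npy',im);np.save('w8m.npy',m,allow_pickle=True);print(bot.get_obs()['q'])
# flap: bright region
h=cv2.cvtColor(im,cv2.COLOR_RGB2HSV);mm=((h[:,:,2]>150)&(h[:,:,1]<40)).astype(np.uint8)
n,l,st,ce=cv2.connectedComponentsWithStats(mm)
for i in range(1,n):
    if st[i][4]>300: print(st[i],ce[i])
for X in ([.6285,.1031,.19],[.5435,.0145,.19],[.5465,.1855,.19]): print(X,proj(m,'wrist',X))
E
```

```text
time: 18.63
ee_pos: [0.5282, -0.2465, 0.2856]
tcp_rot: [180.0, -0.0, -137.2]
wrist_force: [0.4, 0.3, -0.4]
opening: 0.0355
grasp_force: 40.1
time: 20.13
ee_pos: [0.6326, 0.0326, 0.2851]
tcp_rot: [-180.0, -0.0, -173.4]
wrist_force: [-0.2, -0.0, -0.6]
opening: 0.0354
grasp_force: 40.1
[ 2.90776407e+00  1.82655613e+01  2.95166609e+01  1.01277587e+02
 -1.65430821e-02 -3.64172438e+00]
[ 270   19  157   88 1646] [342.23147023  46.95686513]
[298  49  50  42 760] [321.28289474  72.96710526]
[  250   142   178   130 16017] [342.31273022 202.8811263 ]
[ 47 164  26  34 484] [ 58.63016529 181.30785124]
[218 250  63  28 359] [247.64623955 259.3816156 ]
[0.6285, 0.1031, 0.19] (np.float64(341.175993334474), np.float64(200.95086586045537))
[0.5435, 0.0145, 0.19] (np.float64(243.10006632535828), np.float64(77.64573956527293))
[0.5465, 0.1855, 0.19] (np.float64(446.0850485996629), np.float64(119.4884480701531))
```

```bash
python3 -m crank '[[[0.15,0.6,0,0,0,-0.3],[0.15,0.8,0,0,0,-0.3],[0.15,0.8,0,0,0,0],[0.15,0.8,-0.3,0,0,0],[0,0.5,-0.5,0,0,0],[0,0,-0.5,0,0,0],[0,0,0,0,0,0],[0,0,0,0,0,0],[0,0,0,0,0,0]]]'
cat >> h.py <<'E'
def flap(im):
    h=cv2.cvtColor(im,cv2.COLOR_RGB2HSV);mm=((h[:,:,2]>165)&(h[:,:,1]<40)).astype(np.uint8)
    n,l,st,ce=cv2.connectedComponentsWithStats(mm);i=1+np.argmax(st[1:,4])
    c=max(cv2.findContours((l==i).astype(np.uint8),cv2.RETR_EXTERNAL,cv2.CHAIN_APPROX_NONE)[0],key=cv2.contourArea)[:,0].astype(float)
    return st[i],c[np.argmin(c@[1,1])],c[np.argmax(c@[1,-1])],c[np.argmax(c@[1,1])]
E
python3 - <<'E'
from h import *
im,m=cam('wrist');save('w9.png',im);im1=np.load('w8.npy');m1=np.load('w8m.npy',allow_pickle=True).item()
a=flap(im1);b=flap(im);print(a,b)
for k in (1,2,3): 
    p,r=tri([ray(m1,'wrist',*a[k]),ray(m,'wrist',*b[k])]); print(p.round(4),np.round(r,4),plane(m1,'wrist',*a[k],.186).round(4),plane(m,'wrist',*b[k],.186).round(4))
o=bot.get_obs();print(o['ee_pos'],o['tcp_rot'],o['q'])
E
```

```text
time: 20.93
ee_pos: [0.6444, 0.1023, 0.2594]
tcp_rot: [-180.0, -0.0, -177.6]
wrist_force: [0.6, 0.0, -0.4]
opening: 0.0353
grasp_force: 40.1
(array([  254,   143,   174,   129, 14893], dtype=int32), array([255., 143.]), array([427., 163.]), array([396., 271.])) (array([  244,   130,   125,   141, 10232], dtype=int32), array([247., 130.]), array([368., 135.]), array([348., 269.]))
[ 0.7188  0.0644 -0.6025] [0.024 0.024] [0.5911 0.0286 0.186 ] [0.5895 0.0955 0.186 ]
[0.5881 0.1814 0.1808] [0.0001 0.0001] [0.5872 0.1778 0.186 ] [0.5875 0.1793 0.186 ]
[0.6996 0.1835 0.1822] [0. 0.] [0.697  0.1808 0.186 ] [0.697  0.1819 0.186 ]
[0.64456681 0.10220621 0.25978014] [-1.79997505e+02  3.22559327e-02 -1.77586179e+02] [ 9.01265387e+00  2.02537840e+01  2.91567678e+01  9.88712283e+01
 -6.18531609e-03  6.59883152e+00]
```

The flap's corners triangulate at z≈0.182, x from 0.588 to 0.700 and y from 0.029 to 0.181, so its middle is at about (0.645,0.104), as expected. I'm lowering the bush.

```bash
python3 -m crank '[[[0,0.05,-0.5,0,0,0],[0,0,-0.5,0,0,0],[0,0,-0.5,0,0,0],[0,0,-0.3,0,0,0],[0,0,-0.15,0,0,0],[0,0,0,0,0,0],[0,0,0,0,0,0],[0,0,0,0,0,0]]]'
python3 -m crank '[[[0,0,-0.1,0,0,0],[0,0,0,0,0,0],[0,0,0,0,0,0]]]'
python3 -m crank '[[[0,0,-0.05,0,0,0],[0,0,0,0,0,0],[0,0,0,0,0,0]]]'
```

```text
time: 21.65
ee_pos: [0.6448, 0.1034, 0.2211]
tcp_rot: [180.0, 0.1, -177.6]
wrist_force: [0.3, -0.1, -1.1]
opening: 0.0356
grasp_force: 40.1
time: 21.9
ee_pos: [0.6446, 0.1035, 0.2183]
tcp_rot: [-180.0, 0.0, -177.6]
wrist_force: [0.0, 1.7, -1.4]
opening: 0.0356
grasp_force: 40.1
time: 22.15
ee_pos: [0.6445, 0.1035, 0.2172]
tcp_rot: [-180.0, -0.0, -177.6]
wrist_force: [-0.8, -0.0, 0.6]
opening: 0.0354
grasp_force: 40.1
```

```bash
python3 -m crank '[[[0,0,-0.05,0,0,0],[0,0,0,0,0,0],[0,0,0,0,0,0]]]'
python3 -m crank '[[[0,0,-0.03,0,0,0],[0,0,0,0,0,0],[0,0,0,0,0,0]]]'
```

```text
time: 22.4
ee_pos: [0.6446, 0.1035, 0.2162]
tcp_rot: [-180.0, -0.0, -177.6]
wrist_force: [0.2, 0.3, -0.8]
opening: 0.0352
grasp_force: 40.1
time: 22.65
ee_pos: [0.6446, 0.1035, 0.216]
tcp_rot: [180.0, 0.0, -177.6]
wrist_force: [-1.8, 0.7, 1.1]
opening: 0.0353
grasp_force: 40.3
```

```bash
python3 -m crank '[[[0,0,-0.03,0,0,0],[0,0,0,0,0,0],[0,0,0,0,0,0]]]'
```

```text
time: 22.9
ee_pos: [0.6446, 0.1035, 0.2152]
tcp_rot: [180.0, 0.0, -177.6]
wrist_force: [0.3, -0.1, 1.6]
opening: 0.0355
grasp_force: 40.3
```

Light contact. Now I release, rise and back off towards −x, then check that the bush stands by differencing the top view.

```bash
python3 -m crank '[[[0,0,0,0,0,0],[0,0,0,0,0,0],[0,0,0,0,0,0],[0,0,0,0,0,0],[0,0,0,0,0,0]]]' 0.75
python3 -m crank '[[[0,0,0.3,0,0,0],[0,0,0.7,0,0,0],[0,0,1,0,0,0],[0,0,1,0,0,0],[0,0,1,0,0,0],[0,0,1,0,0,0],[-0.6,0,0,0,0,0],[-1,0,0,0,0,0],[-1,0,0,0,0,0],[-1,0,0,0,0,0],[-1,0,0,0,0,0],[-1,0,0,0,0,0],[-1,-0.1,0,0,0,0],[-1,-0.1,0,0,0,0],[-1,-0.1,0,0,0,0],[-1,0,0,0,-0.5,0],[-1,0,0,0,-1,0],[-1,0,0,0,-1,0],[-1,0,0,0,-1,0],[-0.6,0,0,0,-1,0]]]'
python3 -m crank '[[[0,0,-0.6,0,-0.6,0],[0,0,-1,0,0,0],[0,0,-1,0,0,0],[0,0,-1,0,0,0],[0,0,-1,0,0,0],[0,0,-1,0,0,0],[0,0,-0.6,0,0,0],[0,0,0,0,0,0],[0,0,0,0,0,0]]]' 0
python3 - <<'E'
from h import *
print(bot.get_obs()['q'].round(1))
T0=np.load('top0.npy');T,mt=cam('top');np.save('top1.npy',T);S,ms=cam('scene');S0=np.load('scene0.npy');save('scene1.png',S);save('top1.png',T)
for n,A,B,m in (('top',T0,T,mt),('scene',S0,S,ms)):
    p=proj(m,n,[.6446,.1035,.228]);d=(np.abs(A.astype(int)-B).sum(2)>40).astype(np.uint8)
    x,y=int(p[0]),int(p[1]);w=d[y-20:y+21,x-20:x+21];N,l,st,ce=cv2.connectedComponentsWithStats(w)
    print(n,p,[(st[i].tolist(),ce[i]+[x-20,y-20]) for i in range(1,N) if st[i][4]>15])
E
```

```text
time: 23.32
ee_pos: [0.6446, 0.1034, 0.2149]
tcp_rot: [-180.0, -0.0, -177.6]
wrist_force: [-0.1, -0.5, -0.1]
opening: 0.0644
grasp_force: 0.0
time: 24.98
ee_pos: [0.3903, 0.0973, 0.3173]
tcp_rot: [-178.7, 27.2, -177.3]
wrist_force: [-1.2, 0.5, 1.1]
opening: 0.0644
grasp_force: 0.0
time: 25.73
ee_pos: [0.391, 0.0976, 0.1925]
tcp_rot: [-178.4, 31.0, -177.1]
wrist_force: [-0.3, 0.6, 0.8]
opening: -0.0002
grasp_force: 0.0
[ 21.1 -47.3 -40.   68.  -10.8  15.8]
top (np.float64(214.89766281030813), np.float64(172.1331132427955)) [([19, 17, 6, 6, 30], array([215.36666667, 171.36666667])), ([18, 16, 15, 13, 82], array([221.19512195, 175.75609756]))]
scene (np.float64(281.67954791018707), np.float64(189.84873274662363)) [([18, 19, 7, 6, 32], array([281.9375 , 190.21875])), ([11, 23, 18, 15, 184], array([280.2173913, 199.4673913]))]
```

In both views the bush's bore and sides appear exactly at the expected flap pixels, so it stands there. The arm is near a joint limit this far in, so I'll go out and down towards the pedal, adding tilt on the way.

```bash
python3 -m crank '[[[0.5,0,-0.6,0,0,0],[0.5,0,-0.8,0,0,0],[0.5,0,-0.8,0,0,0],[0.5,0,-0.8,0,0,0],[0.4,0,-0.8,0,-0.4,0],[0.3,0,-0.7,0,-0.5,0],[0,0,0,0,-0.3,0],[0,0,0,0,0,0],[0,0,0,0,0,0]]]'
python3 -c "from h import *;print(bot.get_obs()['q'].round(1))"
```

```text
time: 26.58
ee_pos: [0.4454, 0.0979, 0.1033]
tcp_rot: [-177.9, 39.3, -176.8]
wrist_force: [-0.0, -0.3, -0.0]
opening: 0.0001
grasp_force: 0.0
[ 19.5 -48.4 -54.1  46.7 -12.3  12.9]
```

```bash
python3 -m crank '[[[0.4,0,-0.2,0,0.2,0],[0.5,0,-0.4,0,0.2,0],[0.4,0,-0.3,0,0.2,0],[0.1,0,0,0,0,0],[0,0,0,0,0,0],[0,0,0,0,0,0]]]'
python3 -c "from h import *;o=bot.get_obs();print(o['q'].round(2));m=bot.camera_model('wrist');print(-m['R'].T@m['t'])"
```

```text
time: 27.08
ee_pos: [0.4734, 0.0977, 0.085]
tcp_rot: [-178.1, 35.2, -177.0]
wrist_force: [-0.6, 0.1, -0.4]
opening: 0.0
grasp_force: 0.0
[ 17.05 -38.51 -49.86  44.69  -9.82  11.59]
[0.33484016 0.09449665 0.13584169]
```

```bash
python3 -m crank '[[[0,0,-0.4,0,0,0],[0,0,-0.3,0,0,0],[0,0,-0.2,0,0,0],[0,0,0,0,0,0]]]'
python3 -m crank '[[[0,0,-0.3,0,0,0],[0,0,0,0,0,0]]]'
python3 -c "from h import *;o=bot.get_obs();print(o['q'].round(2))"
```

```text
time: 27.42
ee_pos: [0.4726, 0.0976, 0.0649]
tcp_rot: [-178.1, 35.1, -176.9]
wrist_force: [-0.8, 0.0, 2.0]
opening: 0.0002
grasp_force: 0.9
time: 27.58
ee_pos: [0.4731, 0.0977, 0.0598]
tcp_rot: [-178.1, 35.1, -176.9]
wrist_force: [0.8, -0.6, 3.6]
opening: 0.0
grasp_force: 1.4
[ 17.05 -37.77 -52.3   41.51  -9.82  11.58]
```

Contact at about the expected height. I'm pressing further while watching the force.

```bash
python3 -m crank '[[[0.03,0,-0.25,0,0,0],[0.03,0,-0.25,0,0,0],[0,0,0,0,0,0]]]'
python3 -m crank '[[[0.03,0,-0.2,0,0,0],[0.03,0,-0.15,0,0,0],[0,0,0,0,0,0]]]'
python3 -c "from h import *;o=bot.get_obs();print(o['q'].round(2))"
```

```text
time: 27.83
ee_pos: [0.4748, 0.0977, 0.0503]
tcp_rot: [-178.2, 35.2, -177.0]
wrist_force: [0.5, 0.7, 6.0]
opening: -0.0
grasp_force: 2.7
time: 28.08
ee_pos: [0.4765, 0.0978, 0.0443]
tcp_rot: [-178.2, 35.3, -177.0]
wrist_force: [-1.9, -0.4, 8.5]
opening: 0.0001
grasp_force: 4.2
[ 16.92 -36.58 -53.5   38.98  -9.76  11.47]
```

```bash
python3 -m crank '[[[0.03,0,-0.15,0,0,0],[0,0,0,0,0,0]]]'
python3 -m crank '[[[0,0,-0.1,0,0,0],[0,0,0,0,0,0]]]'
python3 -m crank '[[[0,0,-0.1,0,0,0],[0,0,0,0,0,0]]]'
```

```text
time: 28.25
ee_pos: [0.4774, 0.0979, 0.0418]
tcp_rot: [-178.2, 35.3, -177.0]
wrist_force: [-1.1, -0.4, 9.1]
opening: 0.0005
grasp_force: 4.5
time: 28.42
ee_pos: [0.4778, 0.0979, 0.0405]
tcp_rot: [-178.2, 35.4, -177.0]
wrist_force: [-0.3, -1.3, 9.6]
opening: 0.0
grasp_force: 4.7
time: 28.58
ee_pos: [0.4782, 0.0979, 0.0393]
tcp_rot: [-178.2, 35.5, -177.0]
wrist_force: [-1.8, -1.6, 13.4]
opening: -0.0002
grasp_force: 6.3
```

```bash
python3 -m crank '[[[0,0,-0.1,0,0,0],[0,0,0,0,0,0]]]'
python3 -m crank '[[[0,0,-0.1,0,0,0],[0,0,0,0,0,0],[0,0,0,0,0,0]]]'
```

```text
time: 28.75
ee_pos: [0.4786, 0.098, 0.0388]
tcp_rot: [-178.2, 35.5, -177.0]
wrist_force: [-16.1, -3.2, 27.5]
opening: 0.0003
grasp_force: 16.1
time: 29.0
ee_pos: [0.479, 0.0981, 0.0383]
tcp_rot: [-178.2, 35.6, -177.0]
wrist_force: [-32.0, -5.8, 43.2]
opening: 0.0001
grasp_force: 26.0
```

The force rises steeply, so the pedal is at its stop. I'll check the flap while holding.

```bash
python3 -m crank '[[[0,0,0.03,0,0,0],[0,0,0,0,0,0],[0,0,0,0,0,0]]]'
python3 - <<'E'
from h import *
T,mt=cam('top');S,ms=cam('scene');save('top2.png',T)
out=np.zeros((400,800,3),np.uint8)
p=proj(ms,'scene',[.6446,.1035,.186]);x,y=int(p[0])-50,int(p[1])-50
out[:,400:]=cv2.resize(S[y:y+100,x:x+100],(400,400))
out[:,:400]=cv2.resize(T[140:240,170:270],(400,400));save('press.png',out)
E
```

```text
time: 29.25
ee_pos: [0.4789, 0.098, 0.0385]
tcp_rot: [-178.2, 35.6, -177.0]
wrist_force: [-26.9, -5.1, 38.4]
opening: 0.0001
grasp_force: 22.6
```

View pics/press.png

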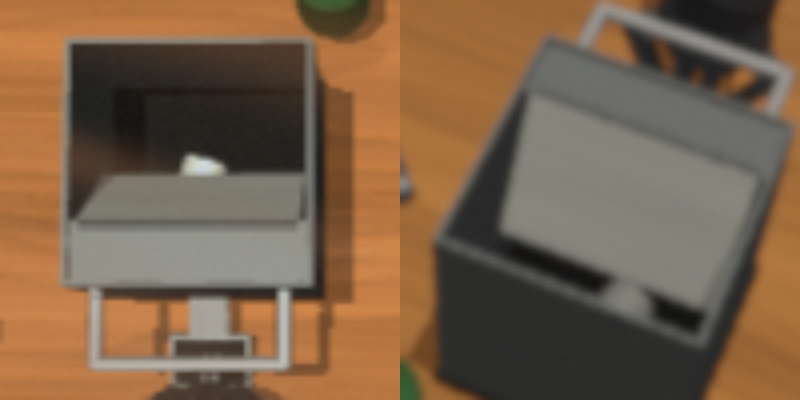

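The flap is fully open and the bush lies inside the bin, at (203,165) in the left crop. I'm letting the pedal up and backing out along the same path.

```bash
python3 -m crank '[[[-0.05,0,0.15,0,0,0],[-0.05,0,0.25,0,0,0],[-0.05,0,0.3,0,0,0],[-0.05,0,0.3,0,0,0],[0,0,0.3,0,0,0],[0,0,0.4,0,0,0],[0,0,0.4,0,0,0],[0,0,0.2,0,0,0],[0,0,0,0,0,0]]]'
python3 -m crank '[[[-0.4,0,0.3,0,-0.2,0],[-0.5,0,0.4,0,-0.2,0],[-0.4,0,0.4,0,0,0],[-0.3,0,0.7,0,0.4,0],[-0.4,0,0.8,0,0.4,0],[-0.4,0,0.8,0,0,0],[-0.4,0,0.8,0,0,0],[-0.4,0,0.8,0,0,0],[-0.3,0,0.8,0,0,0],[0,0,0,0,0,0],[0,0,0,0,0,0],[0,0,0,0,0,0],[0,0,0,0,0,0]]]'
python3 - <<'E'
from h import *
print(bot.get_obs()['q'].round(1))
T,m=cam('top');S,ms=cam('scene')
for n,A,B,m in (('top',np.load('top0.npy'),T,m),('scene',np.load('scene0.npy'),S,ms)):
    d=(np.abs(A.astype(int)-B).sum(2)>40)
    for k,X in (('flap',[.6446,.1035,.19]),('pad',[.487,.099,.046]),('tumbler',[.512,.318,.095]),('jar',[.486,-.328,.115]),('soap',[.783,.015,.16]),('pin',[.5955,-.1179,.056]),('wide spot',[.525,.407,.04]),('narrow spot',[.465,-.42,.04])):
        x,y=map(int,proj(m,n,X));print(n,k,d[y-9:y+10,x-9:x+10].sum(),end='; ')
E
```

```text
time: 30.1
ee_pos: [0.4723, 0.0977, 0.0794]
tcp_rot: [-178.1, 35.1, -176.9]
wrist_force: [0.2, -0.4, -0.4]
opening: 0.0001
grasp_force: 0.0
time: 31.18
ee_pos: [0.402, 0.0975, 0.1928]
tcp_rot: [-178.3, 32.2, -177.0]
wrist_force: [0.2, 0.2, -0.2]
opening: 0.0001
grasp_force: 0.0
[ 20.7 -46.9 -40.4  66.  -11.   15.2]
top flap 0; top pad 0; top tumbler 1; top jar 0; top soap 0; top pin 113; top wide spot 153; top narrow spot 173; scene flap 0; scene pad 0; scene tumbler 0; scene jar 16; scene soap 0; scene pin 156; scene wide spot 226; scene narrow spot 170;
```

The flap and pedal are back as at the start, the bystanders are unchanged and the tool is clear.

```bash
python3 -c "from h import *;print(bot.job_done())"
```

```text
the job is handed in; nothing more can be done
None
```

The wide bush is seated on the gauge pin and the narrow bush is in the scrap bin. The pedal and flap are back at rest, the tumbler, jar and soap bottle are undisturbed, and the job was handed in at about 31 s.

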